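Close the break of a tile in the joining jig

TASK

A thick blue-glazed tile has broken in two; one half is fixed in the aluminium jig, the other lies loose on the table. Push the loose half along the table with the fingers until it lies flat against the long rail of the jig and its broken edge meets that of the fixed half with no gap, then draw the fingers clear. Do not lift or tip the tile, and leave the two jars and the roll of tape where they are.

Things in the scene. Friction and masses are not known exactly. Their poses are not given: they have to be found in the camera images.
- jig: Joining jig, fixed to the table; place and yaw vary. Origin on the table at mid-depth of the tile, where the break will close; x points to the long rail, roughly away from the robot; y along the rail to the fixed half. The fixed half (24 mm thick, blue, two white stripes) is immovable: x -50 to 50 mm, from the break to y = 85 mm. Break line through (x, y) = (-50, -16), (5, 4), (50, 10) mm.
- rail_face (a point): On the inner face of the long aluminium rail (jig plane x = 50 mm), at (50, -55, 15) mm in the jig's frame; axes as the jig's. The rail is 30 mm high, 18 mm wide, from y = -235 to 100 mm. A 30 mm high end bar stands at y = 85 to 101 mm and an 18 mm high grey block at x = -62 to -50, y = 35 to 65 mm: both hold the fixed half. The table before the rail at y < -20 mm is bare.
- home (a point): Where the loose half's origin must come: (0, -55, 0) mm in the jig's frame, axes as the jig's; the loose half's axes are then parallel to these
- loose_half: Loose half tile, about 450 g (300 to 650), terracotta with blue glaze and two white stripes, 24 mm thick, flat on the table. Origin on its underside. It spans x = -50 to 50 mm; x = 50 comes against the rail; straight end at y = -55; break through (-50, 39), (5, 59), (50, 65) mm. At the start 30 to 80 mm short of home in the jig's x, 50 to 130 mm in its y, turned up to 0.35 rad. Too wide to grasp.
- near_face (a point): Middle of the loose half's long straight face that looks to the robot, at (-50, 0, 12) mm in its frame; the face is 94 mm long, y = -55 to 39 mm. Pushed towards its x, the half goes to the rail
- end_face (a point): Middle of the loose half's straight end face, at (0, -55, 12) mm in its frame; the face is 100 mm long. Pushed towards its y, the half goes to the fixed half and closes the break
- fixed_break (a point): Kink of the broken edge of the fixed half, on its top face, 24 mm above the table; (5, 4) mm in the jig's frame
- loose_break (a point): The matching kink of the loose half's broken edge, on its top face; (5, 59) mm in that half's frame. The two kinks coincide when the break is closed
- lacquer_jar: Bystander: white jar with a black lid, 54 mm across, 62 mm high, standing behind the rail (about x = 117, y = -60 mm in the jig's frame); origin under its centre
- pigment_jar: Bystander: dark red jar with a red lid, 42 mm across, 48 mm high, standing in front of the fixed half (about x = -135, y = 75 mm in the jig's frame); origin under its centre
- masking_tape: Bystander: roll of yellow masking tape lying flat, 104 mm across, 25 mm high, off the open end of the jig (about x = -105, y = -380 mm in the jig's frame); origin under its centre
There are look-alikes about, which are no part of the job. There is more than one size of the loose_half; the one meant has the size given above.

How it is judged:
By the outcome, as a careful person would: the job done as asked, in the order asked, and still so for the second after the job is handed in, with the robot touching nothing.
It also fails if it takes over 45 s, if anything falls off the work surface, if the arm or the gripper's body presses on something with over 40 N, if the wrist force passes 120 N, or if a joint passes its speed limit or range.

ROBOT

A 6-joint arm with a two-finger parallel gripper is mounted at the origin on the work surface; the furniture and walls round the work are solid. World frame = base frame: x ahead of the robot, y to its left, z up, the work surface at z = 0. Lengths are in m, angles in degrees, forces in N, time in s.
With the tool pointing down it reaches from about 0.375 to 0.9 m from the base axis. Payload 3.1 kg.
Tool frame: the origin (TCP) lies at the very end of the fingers, on their centre line; the grasp point (between the pads) lies 19 mm behind it (bot.hold_point_z is the z of the grasp point in the tool frame, in m); z points along the fingers, y is the direction in which the jaws open and shut (so a half turn about z gives the same grasp; the last joint's range is limited). The gripper opens to 87 mm and grips with 3 to 60 N. Pads are 19 mm wide; open, the fingers measure 117 mm over their backs; the gripper's body (75 mm by 190 mm) begins 51 mm behind the grasp point.
Start: joints at [-84.826, 30.224, 82.088, -0, 67.689, -10.227], TCP at [0.166, -0.603, 0.223] pointing down, gripper open.
Joint ranges: [-176.69, 176.69], [-43.24, 126.21], [12.49, 139.97], [-82, 262], [0, 151.66], [-163.58, 163.58]. Speed limits (degrees/s): [159.86, 159.86, 180, 180, 180, 180].

INTERFACE

Orientations are given as a 3x3 rotation matrix whose columns are the frame's x, y, z axes.
In Python, from rig import bot gives the robot as it stands.
- The arm moves only by the tool servo_tool, never from a script. Its argument "increments" is a list of rows, each a list of 3 entries, a list of its own where there are three numbers: the closure, from 0 (fully open) to 1 (shut), then the shift along the tool's x, y, z in mm, then the turn about the tool's z in degrees. In form: [[claw, [x, y, z], turn], ...]. A call has 1 to 5 rows; each row shifts and turns the commanded pose from where the row before left it, along the tool's axes as they then stand; what a row does not reach is not made up. A row lasts 1/8 s, in which the tool goes at most 62.5 mm and 10.7 degrees, less where a joint would pass 70% of its speed; a pose out of reach is approached as far as the arm can. A call with a gripper value outside its range is refused whole. The fingers move at their own pace and stop on an object; the grip force is fixed at half the most. Time passes only in rows, so rows that do not move let the fingers close. It gives the time, the measured TCP pose, the force and the opening at its end, in the units of the state.
- bot.read_state(): the state, without advancing time (a new reading comes with each control period).
- bot.capture(name): name is "scene" or "top" or "wrist"; returns (picture, depth): 420x560x3 uint8, blue, green, red; 420x560 float32, m along the optical axis (not along the pixel's ray), 0 where there is no reading.
- bot.camera_info(name): a dict with "K" (3x3 intrinsics, pixels), "R" (3x3) and "t" (3): a world point X has camera coordinates R X + t; the wrist camera has in their place "mount" (4x4, takes a point from camera to tool coordinates, whose origin is the TCP and whose axes are the flange's). Camera axes: x right, y down, z forward; pixel columns grow to the right and rows downward; lengths in m; the calibration is good to about 2 mm. A picture is of the moment at which its call begins: read the wrist's pose just before it. camera_info takes no time and is no camera call.
- bot.hand_in(): hands the job in, once; it reports no verdict.
Trained networks look in the newest picture that a camera, given by its name, has taken for a name from the list of things; names that differ only in an ending like _2 or _b are one class to them, and where a whole thing is asked for, a point or a joint stands for the part that bears it (a point fixed in the world has none). Each returns a list of dicts, best first, with "p" (0 to 1); they miss things now and then, are a little off and sometimes report something else, mostly with a low value. They report only what shows in the picture. A call takes as long as a camera call. They do not tell look-alikes from the thing itself.
- bot.find_in(camera, thing): "bbox" ([left, top, right, bottom] in pixels, round what is visible of it).
- bot.trace(camera, thing): "region" (420x560 bool, what is visible of it) and "bbox" ([left, top, right, bottom] in pixels, round what is visible of it).
The state is a dict: "time_s": time; "joint_positions": joint angles; "qvel": joint speeds; "tau": joint torques, N m; "position": TCP position; "tcp_rot": TCP orientation; "force": force on the tool from outside, world axes, zero at the start; "moment": the same for the moment, N m; "opening": opening from 0.0 (shut) to 1.0 (fully open).
Only numpy, scipy, OpenCV 4.12 (cv2) and the standard library are available. Lean on these libraries where they do the work, as an engineer would, in place of code of your own. Each camera call takes 0.05 s, during which the arm holds its last target.

## Working session

There is one attempt and no reset: what is moved stays moved. The work goes in short steps, Python scripts to look and compute and a tool call to move; the robot and the scene stay as the last step left them, time stands still between calls to the robot, and variables do not carry over. Pictures are saved under pics/ and viewed, and the job is handed in when it is done.

Besides the shell and the picture viewer there is one more tool, called after ">>>" by a JSON object that holds its "name" and its "arguments". servo_tool: Moves the arm, as the interface text tells. Its arguments: {"type":"object","properties":{"increments":{"type":"array","items":{"type":"array"}}},"required":["increments"]}

```bash
ls; mkdir -p pics; python3 - <<'E'
from rig import bot
import cv2,numpy as np
s=bot.read_state();print(s['time_s'],s['position'],s['tcp_rot'],s['opening'])
for n in("scene","top"):
    p,d=bot.capture(n);cv2.imwrite(f"pics/{n}0.png",p);np.savez(f"{n}0.npz",p=p,d=d)
    i=bot.camera_info(n);print(n,i)
    for t in("loose_half","jig","lacquer_jar","pigment_jar","masking_tape"):
        print(t,[(r['bbox'],r['p']) for r in bot.find_in(n,t)])
print(bot.camera_info("wrist"))
E
```

```text
pics
0.0 [ 0.16593212 -0.60181623  0.22156573] [[ 9.64097689e-01  2.65547742e-01 -2.07015352e-04]
 [ 2.65547561e-01 -9.64095350e-01  2.15635475e-03]
 [ 3.73032595e-04 -2.13390905e-03 -9.99997654e-01]] 0.999924896356862
scene {'K': array([[516.09923789,   0.        , 286.89611261],
       [  0.        , 516.09923789, 204.42319532],
       [  0.        ,   0.        ,   1.        ]]), 'R': array([[ 0.89088291, -0.45412151,  0.01006437],
       [-0.3213633 , -0.64579091, -0.69258915],
       [ 0.32101911,  0.61378152, -0.72126207]]), 't': array([-0.60455914,  0.21777687,  1.01040482])}
loose_half [([153.9, 122.7, 221.0, 181.0], 0.77), ([275.0, 229.3, 336.9, 295.6], 0.69), ([215.5, 279.3, 261.5, 323.3], 0.69)]
jig [([244.9, 157.8, 375.7, 255.2], 0.85)]
lacquer_jar [([334.5, 173.4, 359.3, 207.1], 0.69)]
pigment_jar [([219.3, 191.8, 236.8, 214.8], 0.61)]
masking_tape [([326.9, 309.5, 382.4, 367.6], 0.86)]
top {'K': array([[384.40128763,   0.        , 271.96152805],
       [  0.        , 384.40128763, 212.39816561],
       [  0.        ,   0.        ,   1.        ]]), 'R': array([[ 0.013615
[... 352 characters left out ...]
cquer_jar [([273.6, 149.8, 294.2, 165.2], 0.84)]
pigment_jar [([244.3, 247.2, 257.8, 263.8], 0.75), ([300.6, 204.7, 349.6, 245.6], 0.7)]
masking_tape [([379.3, 208.4, 419.9, 247.0], 0.92)]
{'K': array([[294.50014342,   0.        , 281.96594171],
       [  0.        , 294.50014342, 208.30467276],
       [  0.        ,   0.        ,   1.        ]]), 'mount': array([[-6.08311686e-04, -9.53229701e-01, -3.02246202e-01,
         8.29398669e-02],
       [ 9.99998503e-01, -1.06952085e-03,  1.36044145e-03,
        -6.77024218e-04],
       [-1.62007181e-03, -3.02244922e-01,  9.53228924e-01,
        -1.62541121e-01],
       [ 0.00000000e+00,  0.00000000e+00,  0.00000000e+00,
         1.00000000e+00]])}
```

View pics/scene0.png

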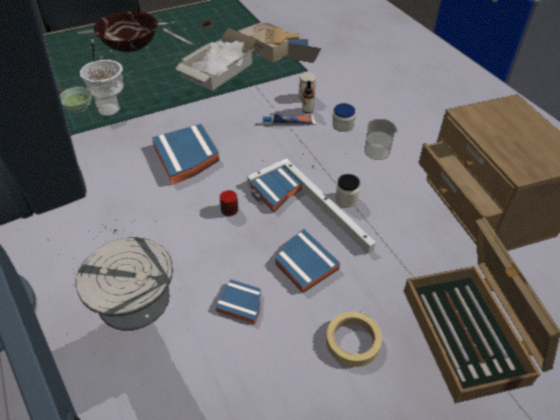

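View pics/top0.png

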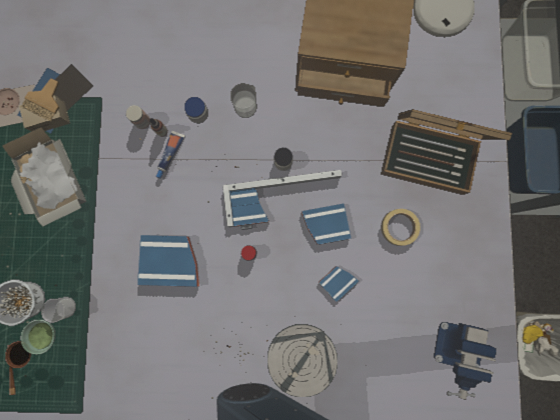

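The top view shows the jig at about (285,195), the right-sized loose half at (327,224), a small look-alike at (338,284) and a large one at (168,262). The tape is at (400,228), the pigment jar at (249,253) and the lacquer jar at (283,158). Next I'll rectify the view and measure.

```bash
cat > h.py <<'E'
import numpy as np,cv2
from rig import bot
def cam(n,st=None):
    i=bot.camera_info(n);K=i['K']
    if n=='wrist':
        M=i['mount'];T=np.eye(4);T[:3,:3]=st['tcp_rot'];T[:3,3]=st['position'];C=np.linalg.inv(T@M);return K,C[:3,:3],C[:3,3]
    return K,np.array(i['R']),np.array(i['t'])
def ortho(p,c,z,x0,x1,y0,y1,s=0.0005):
    # rows: x decreasing, cols: y decreasing (as seen from above, x up, y left)
    K,R,t=c
    xs=np.arange(x1,x0,-s);ys=np.arange(y1,y0,-s)
    X,Y=np.meshgrid(xs,ys,indexing='ij');P=np.stack([X,Y,np.full_like(X,z)],-1)@R.T+t
    uv=P@K.T;uv=(uv[...,:2]/uv[...,2:]).astype(np.float32)
    return cv2.remap(p,uv[...,0],uv[...,1],cv2.INTER_LINEAR)
def proj(c,P):
    K,R,t=c;q=(np.atleast_2d(P)@R.T+t)@K.T;return q[:,:2]/q[:,2:]
def plane(c,uv,z):
    K,R,t=c;uv=np.atleast_2d(uv);r=np.c_[uv,np.ones(len(uv))]@np.linalg.inv(K).T@R;o=-R.T@t
    return o+r*((z-o[2])/r[:,2:3])
LOOSE=np.array([[-50,-55],[50,-55],[50,65],[5,59],[-50,39]])/1e3
FIXED=np.array([[-50,-16],[5,4],[50,10],[50,85],[-50,85]])/1e3
def world(P,pose):
    x,y,a=pose;c,s=np.cos(a),np.sin(a);return np.asarray(P)@np.array([[c,s],[-s,c]])+[x,y]
def inv(P,pose):
    x,y,a=pose;c,s=np.cos(a),np.sin(a);return (np.asarray(P)-[x,y])@np.array([[c,-s],[s,c]])
E
python3 - <<'E'
from h import *
for n in("top","scene"):
    p=np.load(n+"0.npz")['p'];c=cam(n)
    # coarse points
    o=ortho(p,c,0.024,0.45,0.75,-0.3,0.15,0.0006);cv2.imwrite(f"pics/o_{n}.png",o);print(o.shape)
E
```

```text
(500, 750, 3)
(500, 750, 3)
```

View pics/o_top.png

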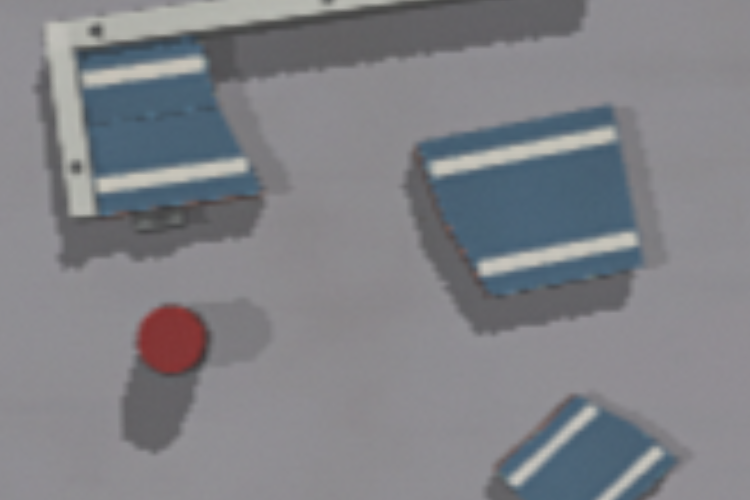

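View pics/o_scene.png

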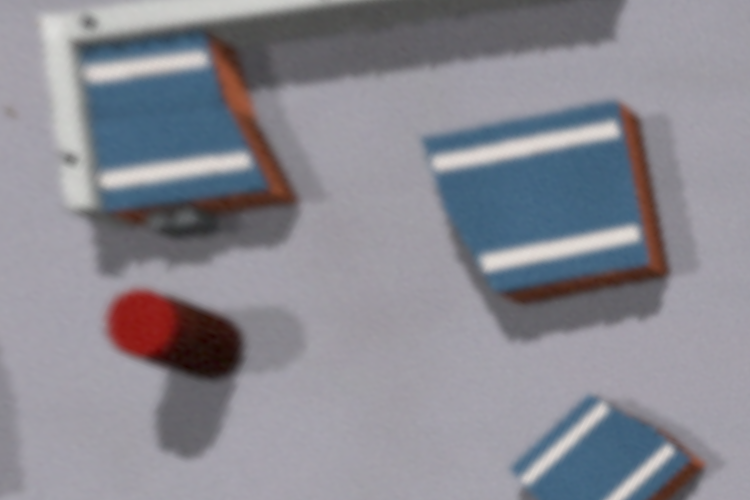

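```bash
cat >> h.py <<'E'
from scipy.optimize import minimize
from scipy.ndimage import binary_fill_holes
def bmask(o):
    h=cv2.cvtColor(o,cv2.COLOR_BGR2HSV)
    m=((h[...,0]>95)&(h[...,0]<118)&(h[...,1]>90)).astype(np.uint8)
    return m
def fit(o,poly,x1,y1,s,init):
    """max of IoU, white stripes filled in by closing blue along the polygon"""
    m0=bmask(o)
    def toimg(P): return np.stack([(y1-P[:,1])/s,(x1-P[:,0])/s],-1)
    def raster(P):
        im=np.zeros(m0.shape,np.uint8);cv2.fillPoly(im,[np.round(toimg(P)*256).astype(np.int32)],1,cv2.LINE_8,8);return im
    # restrict to neighbourhood
    nb=cv2.dilate(raster(world(poly,init)),np.ones((41,41)))
    k=int(0.014/s)|1
    m=cv2.morphologyEx(m0*nb,cv2.MORPH_CLOSE,cv2.getStructuringElement(cv2.MORPH_ELLIPSE,(k,k)))
    mf=cv2.GaussianBlur(m.astype(np.float32),(0,0),2)
    def cost(v):
        pose=(v[0]/1e3,v[1]/1e3,v[2]/50)
        r=cv2.GaussianBlur(raster(world(poly,pose)).astype(np.float32),(0,0),2)
        return ((r-mf)**2).sum()/1000
    best=None
    v=np.array([init[0]*1e3,init[1]*1e3,init[2]*50])
    for st in(8,3,1):
        r=minimize(cost,v,method='Nelder-Mead',options=dict(initial_simplex=np.vstack([v]+[v+st*e for e in np.eye(3)]),xatol=.02,fatol=1e-3));v=r.x
    pose=(v[0]/1e3,v[1]/1e3,v[2]/50)
    return pose,r.fun,m,toimg(world(poly,pose))
E
python3 - <<'E'
from h import *
s=0.0006
for n in("top","scene"):
    p=np.load(n+"0.npz")['p'];c=cam(n);o=ortho(p,c,0.024,0.45,0.75,-0.3,0.15,s)
    res=[]
    for poly,init in((FIXED,(0.68,0.03,0.13)),(LOOSE,(0.63,-0.175,0.15))):
        # init fixed: jig origin
        pose,f,m,P=fit(o,poly,0.75,0.15,s,init);res.append(pose);print(n,np.round(pose,4),round(f,3))
        cv2.polylines(o,[np.round(P).astype(int)],True,(0,255,255),1)
    print("loose in jig mm",np.round(inv([res[1][:2]],res[0])*1e3,1),"dyaw",res[1][2]-res[0][2])
    cv2.imwrite(f"pics/f_{n}.png",o)
E
```

```text
top [0.6823 0.0149 0.1503] 8.98
top [ 0.6285 -0.1728  0.1789] 10.299
loose in jig mm [[ -81.3 -177.5]] dyaw 0.02863132781320027
scene [0.6849 0.0119 0.1683] 8.317
scene [ 0.6301 -0.1762  0.1903] 9.422
loose in jig mm [[ -85.6 -176.2]] dyaw 0.021951839435850162
```

View pics/f_top.png

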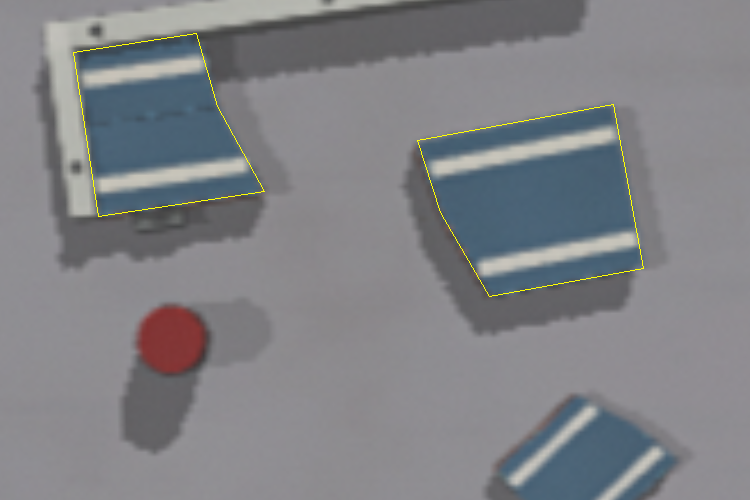

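View pics/f_scene.png

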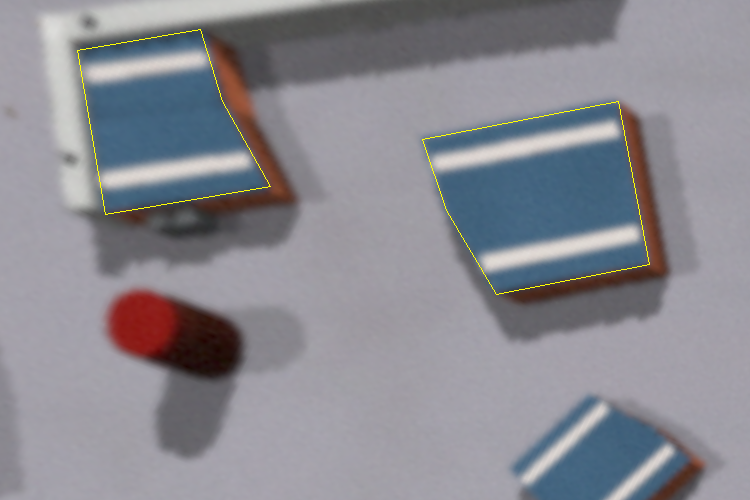

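>>> {"name": "servo_tool", "arguments": {"increments": [[0.45,[49.8,-34,0],0],[0.45,[49.8,-34,0],0],[0.45,[49.8,-34,0],0],[0.45,[49.8,-34,0],0],[0.45,[49.8,-34,0],0]]}}

```text
time_s: 1.23
position: [0.3621, -0.3712, 0.2228]
tcp_rot: [[0.964, 0.265, 0.001], [0.265, -0.964, -0.001], [0.0, 0.001, -1.0]]
force: [0.5, -0.7, -0.3]
opening: 0.577
```

>>> {"name": "servo_tool", "arguments": {"increments": [[0.45,[49.8,-34,0],0],[0.45,[49.8,-34,0],0],[0.45,[49.8,-34,0],0],[0.45,[49.8,-34,0],0],[0.45,[0,0,0],6.5]]}}

```text
time_s: 1.85
position: [0.5193, -0.1848, 0.2227]
tcp_rot: [[0.987, 0.158, 0.001], [0.158, -0.987, 0.0], [0.001, -0.0, -1.0]]
force: [-0.9, -0.3, -0.6]
opening: 0.552
```

>>> {"name": "servo_tool", "arguments": {"increments": [[0.45,[0,0,0],0],[0.45,[0,0,0],0]]}}

```text
time_s: 2.1
position: [0.5165, -0.189, 0.2226]
tcp_rot: [[0.988, 0.155, -0.0], [0.155, -0.988, -0.0], [-0.0, 0.0, -1.0]]
force: [-0.4, 0.3, 0.3]
opening: 0.551
```

```bash
python3 - <<'E'
from h import *
s=bot.read_state();print(s['time_s'],s['position'],s['tcp_rot'],s['opening'],s['force'],s['qvel'].max() if hasattr(s['qvel'],'max') else s['qvel'])
p,d=bot.capture("wrist");cv2.imwrite("pics/w1.png",p);np.savez("w1.npz",p=p,d=d,R=s['tcp_rot'],t=s['position'])
c=cam('wrist',s);sc=0.0006
o=ortho(p,c,0.024,0.45,0.80,-0.3,0.15,sc);cv2.imwrite("pics/ow1.png",o)
E
```

```text
2.1 [ 0.51654472 -0.18895651  0.22258886] [[ 9.87858166e-01  1.55358421e-01 -6.85211455e-05]
 [ 1.55358417e-01 -9.87858167e-01 -5.70333480e-05]
 [-7.65497841e-05  4.56955219e-05 -9.99999996e-01]] 0.5509021879273767 [-0.35173441  0.32803353  0.30110312] 0.3347026519742291
```

View pics/w1.png

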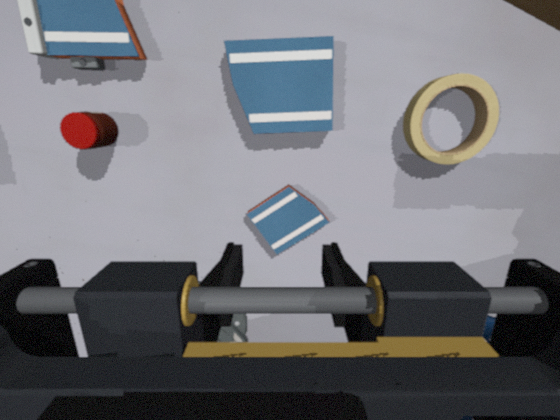

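View pics/ow1.png

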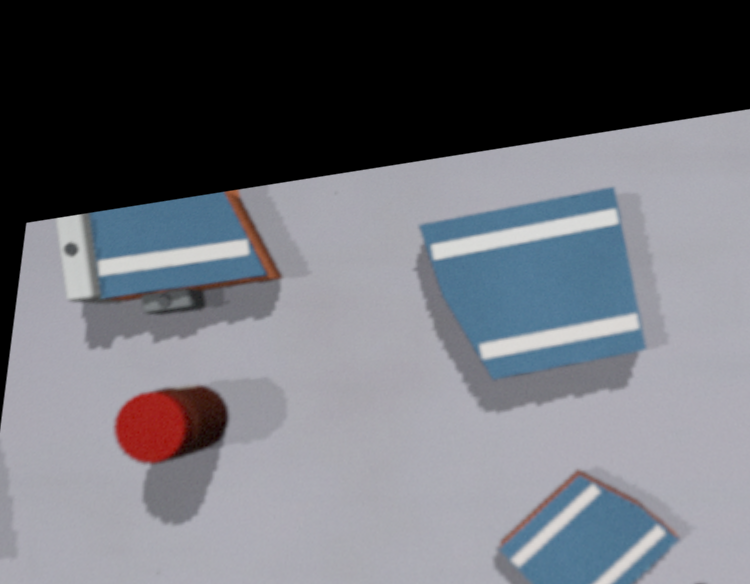

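```bash
python3 - <<'E'
from h import *
s=0.0006
z=np.load("w1.npz");K,_,_=cam('top')
st=dict(tcp_rot=z['R'],position=z['t']);c=cam('wrist',st)
o=ortho(z['p'],c,0.024,0.45,0.8,-0.3,0.15,s)
pose,f,m,P=fit(o,LOOSE,0.8,0.15,s,(0.63,-0.175,0.18));print('wrist loose',np.round(pose,4),f)
# stripes: white component line fits
def stripes(o,x1,y1,nm):
    h=cv2.cvtColor(o,cv2.COLOR_BGR2HSV);w=((h[...,2]>170)&(h[...,1]<45)).astype(np.uint8)
    n,l,stt,cc=cv2.connectedComponentsWithStats(w)
    for i in range(1,n):
        a=stt[i]
        if a[4]>800:
            r,co=np.where(l==i);xy=np.c_[x1-r*s,y1-co*s];mu=xy.mean(0);u,sv,v=np.linalg.svd(xy-mu,full_matrices=False);d=v[0]*np.sign(v[0][1]);L=sv/np.sqrt(len(xy))*np.sqrt(12)
            print(nm,'ctr',np.round(mu,4),'yaw',round(np.arctan2(-d[0],d[1]),4),'LxW',np.round(L,4))
stripes(o,0.8,0.15,'w')
for n in('top','scene'):
    p=np.load(n+"0.npz")['p'];c=cam(n)
    stripes(ortho(p,c,0.024,0.45,0.85,-0.3,0.15,s),.85,.15,n)
    o=ortho(p,c,0.030,0.6,0.85,-0.3,0.15,s);cv2.imwrite(f"pics/r_{n}.png",o)
    h=cv2.cvtColor(o,cv2.COLOR_BGR2HSV);print(n,'rail hsv',h[30:160:20,400])
E
```

```text
wrist loose [ 0.6287 -0.1733  0.1871] 0.5266215205192566
w ctr [ 0.5663 -0.0895] yaw 0.227 LxW [0.469 0.248]
w ctr [ 0.6598 -0.1647] yaw 0.1938 LxW [0.1133 0.01  ]
w ctr [0.6457 0.046 ] yaw 0.142 LxW [0.0905 0.0097]
w ctr [ 0.5985 -0.1855] yaw 0.1936 LxW [0.0967 0.0102]
w ctr [ 0.4848 -0.1831] yaw 0.7446 LxW [0.0665 0.0076]
w ctr [ 0.4664 -0.2289] yaw 0.7341 LxW [0.049  0.0076]
top ctr [ 0.7422 -0.021 ] yaw 0.2185 LxW [0.3647 0.0508]
top ctr [0.7074 0.0638] yaw 0.1406 LxW [0.0696 0.0068]
top ctr [ 0.6592 -0.163 ] yaw 0.1942 LxW [0.109  0.0069]
top ctr [0.6451 0.0472] yaw 0.143 LxW [0.0876 0.007 ]
top ctr [ 0.5981 -0.1842] yaw 0.1949 LxW [0.094 0.007]
top ctr [ 0.4826 -0.1813] yaw 0.7471 LxW [0.0675 0.0047]
top rail hsv [[140   6 125]
 [135   8 127]
 [  0   7 104]
 [135   4 125]
 [140   6 130]
 [135   7 142]
 [ 34  10 182]]
scene ctr [ 0.7705 -0.1292] yaw 0.1645 LxW [0.1568 0.0177]
scene ctr [0.7199 0.0701] yaw 0.5993 LxW [0.1989 0.0868]
scene ctr [0.7105 0.0633] yaw 0.1393 LxW [0.0713 0.0093]
scene ctr [ 0.6624 -0.1646] yaw 0.1935 LxW [0.1111 0.0092]
scene ctr [0.6482 0.0458] yaw 0.1444 LxW [0.0867 0.0095]
scene ctr [ 0.6012 -0.1854] yaw 0.1958 LxW [0.094  0.0098]
scene ctr [0.5779 0.1085] yaw -0.9528 LxW [0.0407 0.0195]
scene ctr [ 0.5218 -0.1724] yaw -0.7848 LxW [0.0503 0.022 ]
scene ctr [ 0.5127 -0.1411] yaw -1.0173 LxW [0.0291 0.0249]
scene ctr [ 0.4763 -0.0098] yaw 0.2933 LxW [0.0903 0.0484]
scene ctr [ 0.4834 -0.188 ] yaw 0.749 LxW [0.0659 0.0069]
scene ctr [ 0.4638 -0.136 ] yaw 0.3273 LxW [0.0386 0.0308]
scene ctr [ 0.4656 -0.2348] yaw 0.733 LxW [0.0459 0.0066]
scene rail hsv [[133  11 164]
 [129  13 142]
 [ 22  23 124]
 [ 23  23  98]
 [ 23  23  88]
 [135   9 112]
 [ 30   5 206]]
```

View pics/r_top.png

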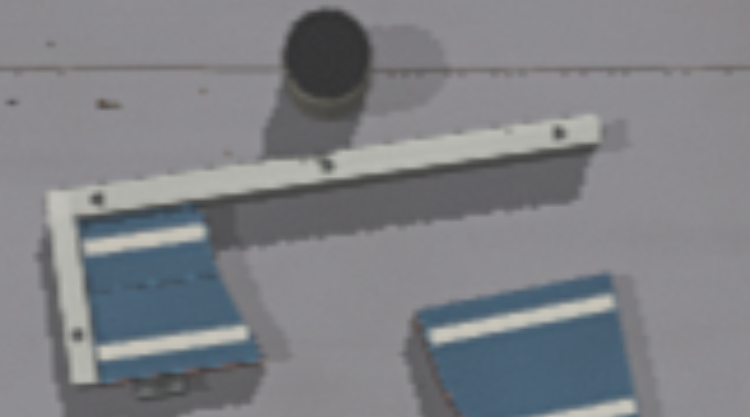

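>>> {"name": "servo_tool", "arguments": {"increments": [[0.45,[0,0,0],0.8],[0.45,[41.5,5.3,10],0],[0.45,[0,0,60],0],[0.45,[0,0,60],0],[0.45,[0,0,40],0]]}}

```text
time_s: 2.78
position: [0.5573, -0.1879, 0.05]
tcp_rot: [[0.99, 0.14, -0.003], [0.14, -0.99, 0.001], [-0.002, -0.002, -1.0]]
force: [0.1, 0.7, -0.5]
opening: 0.55
```

>>> {"name": "servo_tool", "arguments": {"increments": [[0.45,[0,0,30],0],[0.45,[0,0,12],0],[0.45,[0,0,0],0],[0.45,[0,0,0],0]]}}

```text
time_s: 3.28
position: [0.5596, -0.1886, 0.0118]
tcp_rot: [[0.99, 0.141, 0.002], [0.141, -0.99, -0.001], [0.002, 0.002, -1.0]]
force: [0.6, -0.1, 0.1]
opening: 0.554
```

```bash
cat >look.py <<'E'
import sys
from h import *
k=sys.argv[1]
s=bot.read_state();print(s['time_s'],np.round(s['position'],4),'yaw',np.arctan2(s['tcp_rot'][1][0],s['tcp_rot'][0][0]),s['opening'],np.round(s['force'],1))
for n in ['wrist','top','scene']:
    p,d=bot.capture(n);cv2.imwrite(f"pics/{n}{k}.png",p);np.savez(f"{n}{k}.npz",p=p,d=d,R=s['tcp_rot'],t=s['position'])
    o=ortho(p,cam(n,s),0.024,0.5,0.8,-0.33,0.12,.0006);cv2.imwrite(f"pics/o{n}{k}.png",o)
E
python3 look.py 2
```

```text
3.275 [ 0.5596 -0.1886  0.0118] yaw 0.14111824655740238 0.5539524856264684 [ 0.6 -0.1  0.1]
```

View pics/wrist2.png

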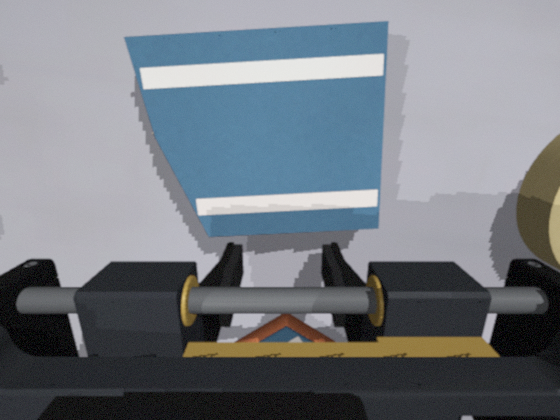

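View pics/oscene2.png

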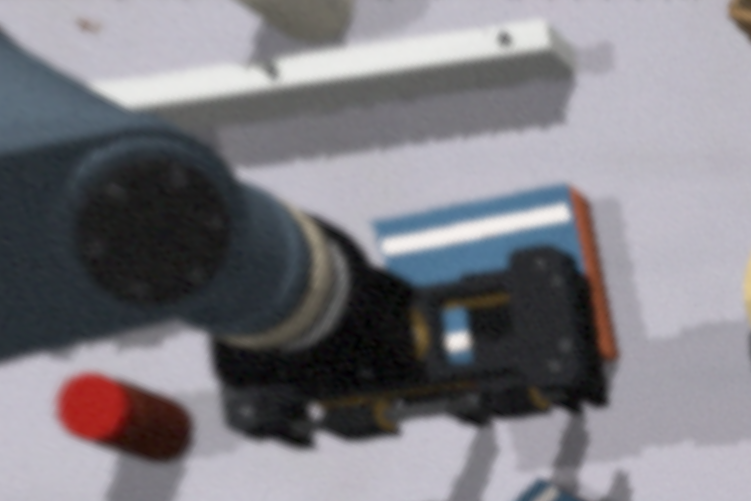

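>>> {"name": "servo_tool", "arguments": {"increments": [[0.45,[8,0,3],0],[0.45,[10,0,0],0],[0.45,[12,0,0],0],[0.45,[12,0,0],0],[0.45,[12,0,0],0]]}}

```text
time_s: 4.05
position: [0.6132, -0.1801, 0.0074]
tcp_rot: [[0.99, 0.141, 0.0], [0.141, -0.99, -0.0], [0.0, 0.0, -1.0]]
force: [-3.1, -0.9, 0.2]
opening: 0.552
```

>>> {"name": "servo_tool", "arguments": {"increments": [[0.45,[10,0,0],0],[0.45,[8,0,0],0],[0.45,[4,0,0],0],[0.45,[2,0,0],0],[0.45,[0,0,0],0]]}}

```text
time_s: 4.68
position: [0.6361, -0.1769, 0.0075]
tcp_rot: [[0.99, 0.141, 0.001], [0.141, -0.99, 0.0], [0.001, 0.0, -1.0]]
force: [0.3, 1.1, -0.5]
opening: 0.547
```

```bash
python3 look.py 3
```

```text
4.675 [ 0.6361 -0.1769  0.0075] yaw 0.1412262038733031 0.5465270969670032 [ 0.3  1.1 -0.5]
```

View pics/wrist3.png

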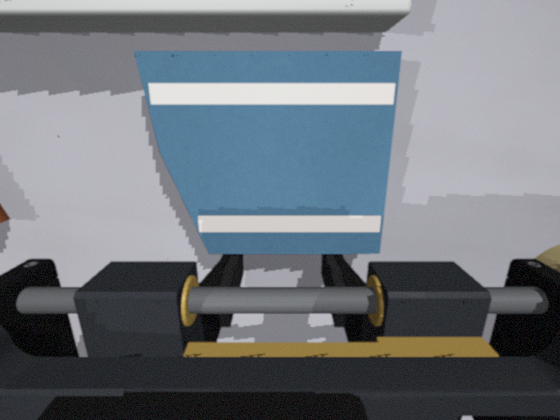

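```bash
python3 - <<'E'
from h import *
z=np.load("wrist3.npz");st=dict(tcp_rot=z['R'],position=z['t']);c=cam('wrist',st)
p=z['p']
for col in(160,250,380):print(col,[tuple(p[r,col]) for r in range(6,34,2)])
for col in(160,250,380):print(col,[(r,tuple(p[r,col])) for r in range(44,60,2)])
n=np.array([np.cos(.1415),np.sin(.1415)])
o=ortho(p,c,.024,.5,.8,-.33,.12,.0006)
pose,f,m,P=fit(o,LOOSE,.8,.12,.0006,(0.695,-0.165,0.1415));print(pose,f,n@pose[:2])
for r in(11,13,15):print('rail top z30 row',r,plane(c,[[250,r]],.03)[0,:2]@n)
for r in(24,26,28):print('rail bottom z0',r,plane(c,[[250,r]],0)[0,:2]@n)
for r in(50,52):print('tile far z24',r,plane(c,[[250,r]],.024)[0,:2]@n)
for r in(252,254):print('tile near z24',r,plane(c,[[290,r]],.024)[0,:2]@n)
E
```

```text
160 [(np.uint8(214), np.uint8(215), np.uint8(212)), (np.uint8(209), np.uint8(209), np.uint8(208)), (np.uint8(183), np.uint8(184), np.uint8(182)), (np.uint8(143), np.uint8(144), np.uint8(141)), (np.uint8(98), np.uint8(101), np.uint8(96)), (np.uint8(84), np.uint8(84), np.uint8(81)), (np.uint8(80), np.uint8(80), np.uint8(78)), (np.uint8(78), np.uint8(78), np.uint8(77)), (np.uint8(80), np.uint8(80), np.uint8(78)), (np.uint8(81), np.uint8(77), np.uint8(77)), (np.uint8(78), np.uint8(78), np.uint8(74)), (np.uint8(78), np.uint8(82), np.uint8(79)), (np.uint8(78), np.uint8(78), np.uint8(80)), (np.uint8(92), np.uint8(88), np.uint8(89))]
250 [(np.uint8(212), np.uint8(213), np.uint8(210)), (np.uint8(208), np.uint8(209), np.uint8(207)), (np.uint8(181), np.uint8(183), np.uint8(180)), (np.uint8(141), np.uint8(142), np.uint8(140)), (np.uint8(100), np.uint8(102), np.uint8(100)), (np.uint8(77), np.uint8(79), np.uint8(76)), (np.uint8(85), np.uint8(85), np.uint8(81)), (np.uint8(79), np.uint8(78), np.uint8(79)), (np.uint8(79), np.uint8(80), np.uint8(80)), (np.uint8(76), np.uint8(78), np.uint8(78)), (np.ui
[... 1895 characters left out ...]
50), np.uint8(122), np.uint8(84))), (54, (np.uint8(152), np.uint8(123), np.uint8(83))), (56, (np.uint8(150), np.uint8(122), np.uint8(82))), (58, (np.uint8(152), np.uint8(122), np.uint8(81)))]
(np.float64(0.6953876103554527), np.float64(-0.1663403575344889), np.float64(0.13013346696139305)) 0.45519980788230896 0.6649789112103859
rail top z30 row 11 0.7284607690664573
rail top z30 row 13 0.7277470648906775
rail top z30 row 15 0.7270308226116329
rail bottom z0 24 0.7315308763762993
rail bottom z0 26 0.7306439978655468
rail bottom z0 28 0.7297539285231209
tile far z24 50 0.7152063285078915
tile far z24 52 0.7144077807039121
tile near z24 252 0.616347308136201
tile near z24 254 0.6151431561273083
```

>>> {"name": "servo_tool", "arguments": {"increments": [[0.45,[5,0,0],0],[0.45,[4,0,0],0],[0.45,[2,0,0],0],[0.45,[0.5,0,0],0],[0.45,[0,0,0],0]]}}

```text
time_s: 5.45
position: [0.6473, -0.1753, 0.0076]
tcp_rot: [[0.99, 0.141, 0.0], [0.141, -0.99, -0.0], [-0.0, 0.0, -1.0]]
force: [-2.9, -0.4, 0.2]
opening: 0.552
```

>>> {"name": "servo_tool", "arguments": {"increments": [[0.45,[1,0,0],0],[0.45,[0.7,0,0],0],[0.45,[0,0,0],0]]}}

```text
time_s: 5.82
position: [0.6483, -0.1751, 0.0076]
tcp_rot: [[0.99, 0.141, -0.002], [0.141, -0.99, 0.0], [-0.002, -0.0, -1.0]]
force: [-4.2, -1.4, 2.9]
opening: 0.554
```

>>> {"name": "servo_tool", "arguments": {"increments": [[0.45,[0.7,0,0],0],[0.45,[0.7,0,0],0],[0.45,[0,0,0],0]]}}

```text
time_s: 6.2
position: [0.6483, -0.1751, 0.0076]
tcp_rot: [[0.99, 0.141, -0.004], [0.141, -0.99, 0.0], [-0.004, -0.001, -1.0]]
force: [-7.6, -2.5, 4.7]
opening: 0.551
```

>>> {"name": "servo_tool", "arguments": {"increments": [[0.45,[0.7,0,0],0],[0.45,[0,0,0],0]]}}

```text
time_s: 6.45
position: [0.6483, -0.1751, 0.0076]
tcp_rot: [[0.99, 0.142, -0.006], [0.142, -0.99, 0.0], [-0.006, -0.001, -1.0]]
force: [-8.7, -3.4, 5.5]
opening: 0.549
```

```bash
python3 look.py 4
```

```text
6.45 [ 0.6483 -0.1751  0.0076] yaw 0.1420038632601721 0.5492361329317974 [-8.7 -3.4  5.5]
```

View pics/wrist4.png

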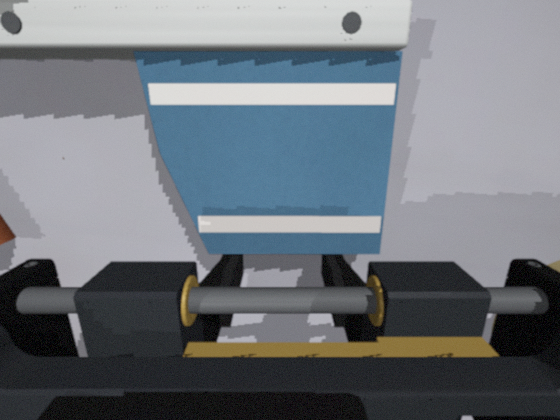

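```bash
python3 - <<'E'
from h import *
print(np.round(bot.read_state()['joint_positions'],1))
z=np.load("wrist4.npz");st=dict(tcp_rot=z['R'],position=z['t']);c=cam('wrist',st)
a=.142;n=np.array([np.cos(a),np.sin(a)]);t=np.array([-n[1],n[0]])
p=z['p'];h=cv2.cvtColor(p,cv2.COLOR_BGR2HSV)
for r in(80,140,200):
    for_row=np.where((h[r,:,1]>90)&(h[r,:,0]>95)&(h[r,:,0]<118))[0]
    print(r,for_row.max()); w=plane(c,[[for_row.max()+.5,r]],.024)[0,:2];print('end t',w@t,w@n)
print('tcp',z['t'][:2]@n,z['t'][:2]@t)
d=np.load("top0.npz")['d'];K,R,tt=cam('top')
v,u=np.mgrid[0:420,0:560];C=np.stack([(u-K[0,2])/K[0,0]*d,(v-K[1,2])/K[1,1]*d,d],-1)
W=(C-tt)@R;
for x in np.arange(.6,.9,.05):print(round(x,2),[ (round(y,2),round(float(W[...,2][(abs(W[...,0]-x)<.025)&(abs(W[...,1]-y)<.02)&(d>0)].max(initial=-1)),3)) for y in np.arange(-.24,-.45,-.04)])
E
```

```text
[-24.6  49.3  82.1  -0.2  48.9  57.4]
80 398
end t -0.3178438953480054 0.715095365293145
140 391
end t -0.31769604771085774 0.6883591663772486
200 384
end t -0.31752889953855845 0.6581327328052469
tcp 0.6169690781719316 -0.26505828655375796
0.6 [(np.float64(-0.24), 0.028), (np.float64(-0.28), 0.007), (np.float64(-0.32), 0.03), (np.float64(-0.36), 0.028), (np.float64(-0.4), 0.029), (np.float64(-0.44), 0.027)]
0.65 [(np.float64(-0.24), 0.027), (np.float64(-0.28), 0.006), (np.float64(-0.32), 0.028), (np.float64(-0.36), 0.031), (np.float64(-0.4), 0.03), (np.float64(-0.44), 0.029)]
0.7 [(np.float64(-0.24), 0.008), (np.float64(-0.28), 0.005), (np.float64(-0.32), 0.006), (np.float64(-0.36), 0.007), (np.float64(-0.4), 0.007), (np.float64(-0.44), 0.006)]
0.75 [(np.float64(-0.24), 0.006), (np.float64(-0.28), 0.007), (np.float64(-0.32), 0.05), (np.float64(-0.36), 0.049), (np.float64(-0.4), 0.048), (np.float64(-0.44), 0.05)]
0.8 [(np.float64(-0.24), 0.006), (np.float64(-0.28), 0.007), (np.float64(-0.32), 0.05), (np.float64(-0.36), 0.045), (np.float64(-0.4), 0.03), (np.float64(-0.44), 0.028)]
0.85 [(np.float64(-0.24), 0.007), (np.float64(-0.28), 0.006), (np.float64(-0.32), 0.048), (np.float64(-0.36), 0.195), (np.float64(-0.4), 0.198), (np.float64(-0.44), 0.204)]
0.9 [(np.float64(-0.24), 0.007), (np.float64(-0.28), 0.005), (np.float64(-0.32), 0.007), (np.float64(-0.36), 0.199), (np.float64(-0.4), 0.199), (np.float64(-0.44), 0.199)]
```

>>> {"name": "servo_tool", "arguments": {"increments": [[0.45,[-20,0,0],0],[0.45,[0,0,-50],0],[0.45,[0,0,-40],-10],[0.45,[0,0,0],-10],[0.45,[0,0,0],-10]]}}

```text
time_s: 7.22
position: [0.6336, -0.1779, 0.0991]
tcp_rot: [[0.784, 0.621, 0.006], [0.621, -0.784, -0.002], [0.004, 0.005, -1.0]]
force: [-0.3, -0.9, 0.2]
opening: 0.553
```

>>> {"name": "servo_tool", "arguments": {"increments": [[0.45,[0,0,0],-10],[0.45,[0,0,0],-10],[0.45,[0,0,0],-10],[0.45,[0,0,0],-10],[0.45,[0,0,0],-10]]}}

```text
time_s: 7.85
position: [0.6331, -0.1777, 0.0979]
tcp_rot: [[0.028, 1.0, 0.004], [1.0, -0.028, -0.001], [-0.001, 0.004, -1.0]]
force: [0.3, -0.1, 0.0]
opening: 0.552
```

>>> {"name": "servo_tool", "arguments": {"increments": [[0.45,[0,0,0],-10],[0.45,[-38,38,0],0],[0.45,[-38,38,0],0],[0.45,[0,0,0],0],[0.45,[0,0,0],0]]}}

```text
time_s: 8.48
position: [0.7171, -0.2414, 0.097]
tcp_rot: [[-0.141, 0.99, 0.0], [0.99, 0.141, 0.001], [0.001, 0.0, -1.0]]
force: [-0.5, -0.5, 0.6]
opening: 0.551
```

```bash
python3 look.py 5;python3 - <<'E'
from h import *
z=np.load("wrist5.npz");a=.142;n=np.array([np.cos(a),np.sin(a)]);t=np.array([-n[1],n[0]])
print(z['t'][:2]@n,z['t'][:2]@t)
E
```

```text
8.475 [ 0.7171 -0.2414  0.097 ] yaw 1.712101349003613 0.5511110469839868 [-0.5 -0.5  0.6]
0.6757574664720069 -0.34050641070813775
```

View pics/wrist5.png

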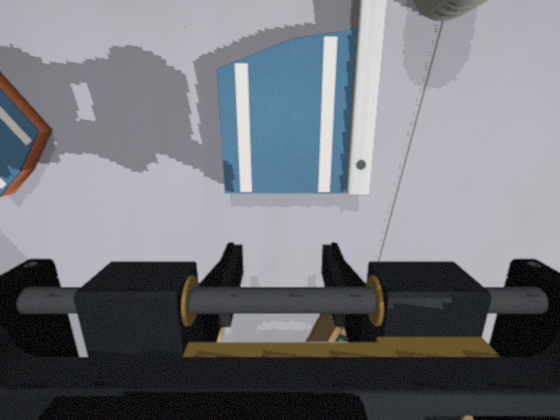

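View pics/scene5.png

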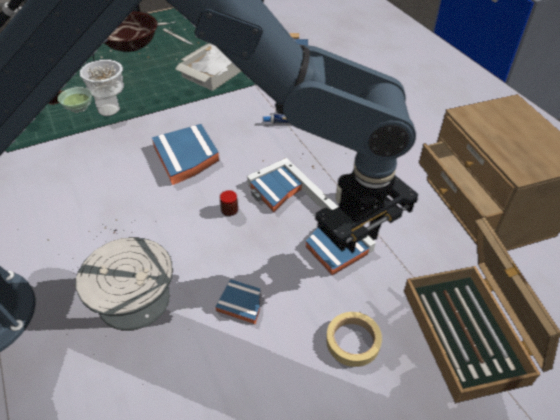

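>>> {"name": "servo_tool", "arguments": {"increments": [[0.45,[0,4,50],0],[0.45,[0,0,30],0],[0.45,[0,0,9],0],[0.45,[0,0,0],0]]}}

```text
time_s: 9.12
position: [0.721, -0.2411, 0.0086]
tcp_rot: [[-0.141, 0.99, -0.0], [0.99, 0.141, 0.0], [0.0, -0.0, -1.0]]
force: [-0.3, -0.6, 0.5]
opening: 0.549
```

>>> {"name": "servo_tool", "arguments": {"increments": [[0.45,[6,0,0],0],[0.45,[8,0,0],0],[0.45,[10,0,0],0],[0.45,[10,0,0],0],[0.45,[8,0,0],0]]}}

```text
time_s: 9.75
position: [0.7165, -0.2007, 0.0102]
tcp_rot: [[-0.141, 0.99, 0.003], [0.99, 0.141, -0.003], [-0.003, 0.003, -1.0]]
force: [0.0, -4.5, 3.9]
opening: 0.551
```

```bash
python3 look.py 6
```

```text
9.75 [ 0.7165 -0.2007  0.0102] yaw 1.7123500521513162 0.5512490213863731 [ 0.  -4.5  3.9]
```

View pics/wrist6.png

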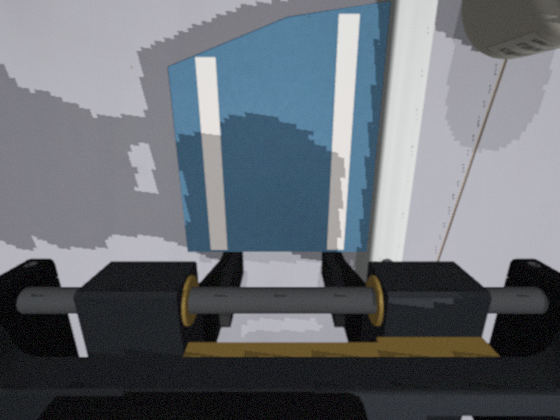

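>>> {"name": "servo_tool", "arguments": {"increments": [[0.45,[10,0,0],0],[0.45,[10,0,0],0],[0.45,[10,0,0],0],[0.45,[10,0,0],0],[0.45,[10,0,0],0]]}}

```text
time_s: 10.52
position: [0.7082, -0.1498, 0.0087]
tcp_rot: [[-0.141, 0.99, 0.0], [0.99, 0.141, -0.0], [-0.0, 0.0, -1.0]]
force: [1.1, -4.8, 3.2]
opening: 0.548
```

>>> {"name": "servo_tool", "arguments": {"increments": [[0.45,[10,0,0],0],[0.45,[8,0,0],0],[0.45,[4,0,0],0],[0.45,[0,0,0],0]]}}

```text
time_s: 11.02
position: [0.7044, -0.1273, 0.008]
tcp_rot: [[-0.141, 0.99, -0.002], [0.99, 0.141, 0.002], [0.002, -0.001, -1.0]]
force: [1.1, -1.0, 1.0]
opening: 0.548
```

```bash
python3 look.py 7
```

```text
11.025 [ 0.7044 -0.1273  0.008 ] yaw 1.7122275729642698 0.5483307608096373 [ 1.1 -1.   1. ]
```

View pics/wrist7.png

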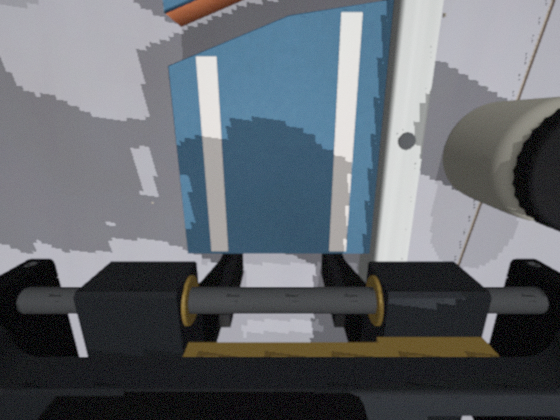

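View pics/oscene7.png

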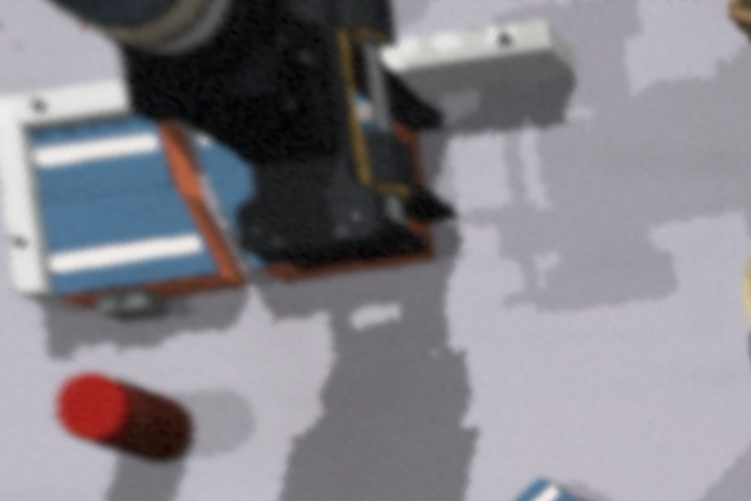

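View pics/otop7.png

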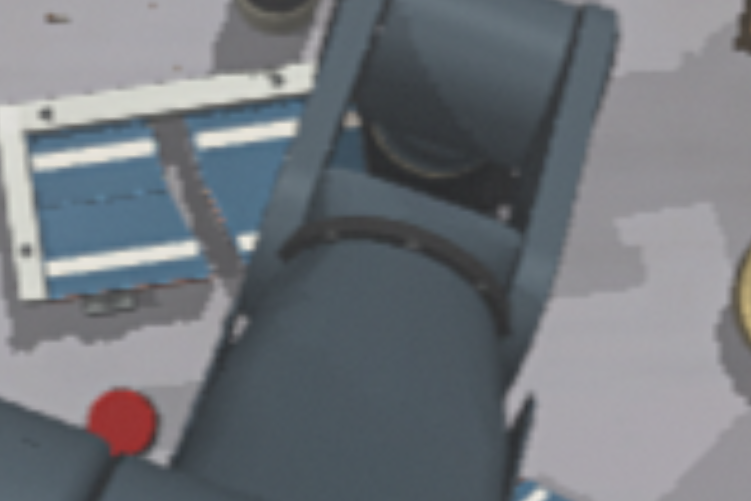

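>>> {"name": "servo_tool", "arguments": {"increments": [[0.45,[5,0,0],0],[0.45,[5,0,0],0],[0.45,[4,0,0],0],[0.45,[2,0,0],0],[0.45,[0,0,0],0]]}}

```text
time_s: 11.8
position: [0.7028, -0.1122, 0.0087]
tcp_rot: [[-0.141, 0.99, -0.0], [0.99, 0.141, 0.001], [0.001, -0.0, -1.0]]
force: [0.2, -0.2, -0.0]
opening: 0.544
```

>>> {"name": "servo_tool", "arguments": {"increments": [[0.45,[1.5,0,0],0],[0.45,[1,0,0],0],[0.45,[1,0,0],0],[0.45,[0,0,0],0]]}}

```text
time_s: 12.3
position: [0.7024, -0.1096, 0.0087]
tcp_rot: [[-0.141, 0.99, 0.0], [0.99, 0.141, -0.0], [-0.0, 0.0, -1.0]]
force: [-0.4, -2.4, 0.2]
opening: 0.548
```

>>> {"name": "servo_tool", "arguments": {"increments": [[0.45,[1,0,0],0],[0.45,[0.7,0,0],0],[0.45,[0,0,0],0]]}}

```text
time_s: 12.68
position: [0.7022, -0.1077, 0.0087]
tcp_rot: [[-0.141, 0.99, 0.0], [0.99, 0.141, -0.0], [-0.0, 0.0, -1.0]]
force: [-0.9, -2.2, 1.0]
opening: 0.548
```

```bash
python3 look.py 8
```

```text
12.675 [ 0.7022 -0.1077  0.0087] yaw 1.7122420775886644 0.5481892213604815 [-0.9 -2.2  1. ]
```

View pics/wrist8.png

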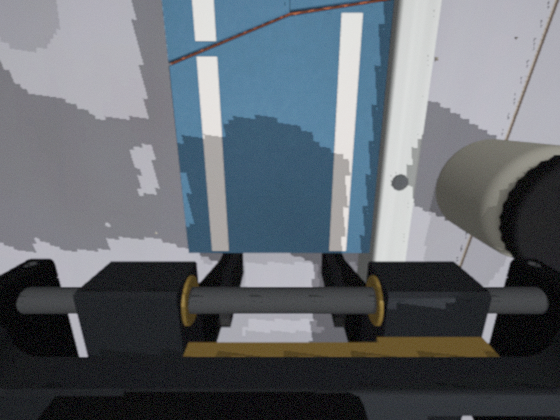

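View pics/otop8.png

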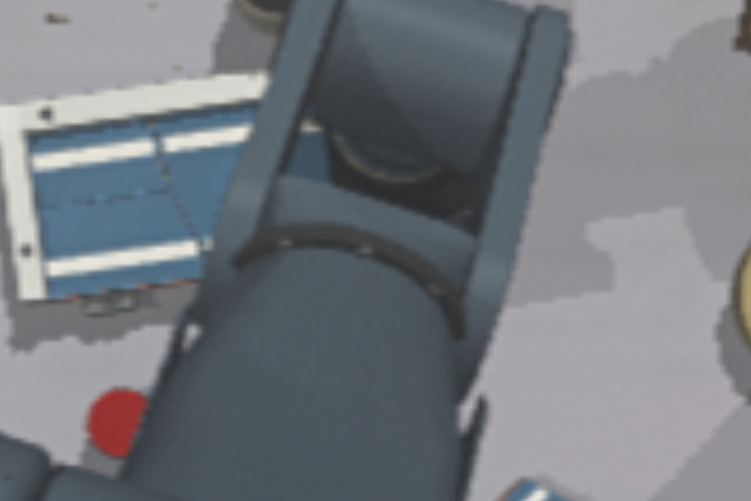

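Nearly closed: a thin, even gap of about 1.5 mm shows along the break at (170,62)–(385,0), and the force is still only sliding friction. I'll keep pushing until there is firm contact.

>>> {"name": "servo_tool", "arguments": {"increments": [[0.45,[1,0,0],0],[0.45,[0.7,0,0],0],[0.45,[0,0,0],0]]}}

```text
time_s: 13.2
position: [0.702, -0.1063, 0.0087]
tcp_rot: [[-0.141, 0.99, 0.0], [0.99, 0.141, -0.001], [-0.001, 0.0, -1.0]]
force: [-0.9, -4.9, 2.2]
opening: 0.55
```

>>> {"name": "servo_tool", "arguments": {"increments": [[0.45,[0.7,0,0],0],[0.45,[0.7,0,0],0],[0.45,[0,0,0],0]]}}

```text
time_s: 13.58
position: [0.702, -0.1063, 0.0087]
tcp_rot: [[-0.141, 0.99, 0.001], [0.99, 0.141, -0.002], [-0.003, 0.0, -1.0]]
force: [-0.5, -6.9, 1.3]
opening: 0.55
```

>>> {"name": "servo_tool", "arguments": {"increments": [[0.45,[0.7,0,0],0],[0.45,[0.7,0,0],0],[0.45,[0,0,0],0]]}}

```text
time_s: 13.95
position: [0.702, -0.1062, 0.0087]
tcp_rot: [[-0.141, 0.99, 0.001], [0.99, 0.141, -0.004], [-0.005, 0.001, -1.0]]
force: [-1.1, -10.0, 0.9]
opening: 0.554
```

```bash
python3 look.py 9; python3 -c "
import cv2
a=cv2.imread('pics/wrist9.png')[0:100,150:430];cv2.imwrite('pics/w9z.png',cv2.resize(a,None,fx=2.8,fy=2.8,interpolation=2))"
```

```text
13.95 [ 0.702  -0.1062  0.0087] yaw 1.712697375926613 0.5543986098823167 [ -1.1 -10.    0.9]
```

View pics/w9z.png

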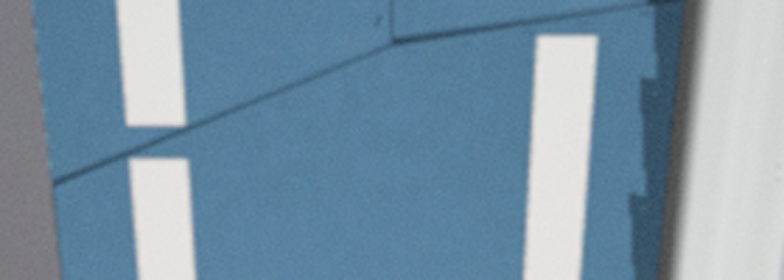

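The break is now a hairline and the arm stalled at 10 N. I'll draw back.

>>> {"name": "servo_tool", "arguments": {"increments": [[0.45,[-4,0,0],0],[0.45,[-8,0,0],0],[0.45,[-15,0,0],0],[0.45,[0,0,-50],0],[0.45,[-30,0,-30],0]]}}

```text
time_s: 14.72
position: [0.7101, -0.1584, 0.09]
tcp_rot: [[-0.143, 0.99, 0.001], [0.99, 0.143, 0.001], [0.001, 0.001, -1.0]]
force: [0.1, -0.7, -0.7]
opening: 0.551
```

>>> {"name": "servo_tool", "arguments": {"increments": [[0.45,[-30,0,-40],0],[0.45,[-30,-30,-20],0],[0.45,[0,-40,0],0],[0.45,[0,0,0],0],[0.45,[0,0,0],0]]}}

```text
time_s: 15.35
position: [0.6493, -0.2293, 0.1487]
tcp_rot: [[-0.14, 0.99, 0.001], [0.99, 0.14, 0.0], [-0.0, 0.001, -1.0]]
force: [0.6, -0.1, -0.3]
opening: 0.547
```

```bash
python3 look.py 10; python3 - <<'E'
from h import *
z=np.load("wrist10.npz");st=dict(tcp_rot=z['R'],position=z['t']);s=.0005
for n in('wrist','top','scene'):
    p=np.load(n+"10.npz")['p'];o=ortho(p,cam(n,st),.024,.55,.8,-.2,.15,s)
    cv2.imwrite(f"pics/fin_{n}.png",o)
    h=cv2.cvtColor(o,cv2.COLOR_BGR2HSV);w=((h[...,2]>170)&(h[...,1]<45)).astype(np.uint8)
    k,l,stt,cc=cv2.connectedComponentsWithStats(w)
    for i in range(1,k):
        if 600<stt[i][4]<6000:
            r,co=np.where(l==i);xy=np.c_[.8-r*s,.15-co*s];mu=xy.mean(0);v=np.linalg.svd(xy-mu,full_matrices=False)[2][0];v*=np.sign(v[1]);print(n,np.round(mu,4),round(np.arctan2(-v[0],v[1]),4),'n',round(mu@[np.cos(.142),np.sin(.142)],4))
for nm in("lacquer_jar","pigment_jar","masking_tape"):
    print(nm,[(r['bbox'],r['p']) for r in bot.find_in('top',nm)][:2])
E
```

```text
15.35 [ 0.6493 -0.2293  0.1487] yaw 1.7116374740523468 0.5470416366289417 [ 0.6 -0.1 -0.3]
wrist [ 0.7263 -0.0657] 0.1412 n 0.7097
wrist [ 0.6627 -0.0746] 0.1404 n 0.6455
top [ 0.7212 -0.0324] 0.1437 n 0.7093
top [0.7074 0.0641] 0.1409 n 0.7093
top [ 0.659  -0.0501] 0.1409 n 0.6453
top [0.6451 0.0476] 0.1417 n 0.6453
scene [0.6481 0.0459] 0.1418 n 0.6481
lacquer_jar [([273.5, 149.8, 293.1, 166.7], 0.73)]
pigment_jar [([241.8, 248.6, 256.6, 261.9], 0.5)]
masking_tape [([386.7, 229.1, 392.5, 240.6], 0.62)]
```

View pics/wrist10.png

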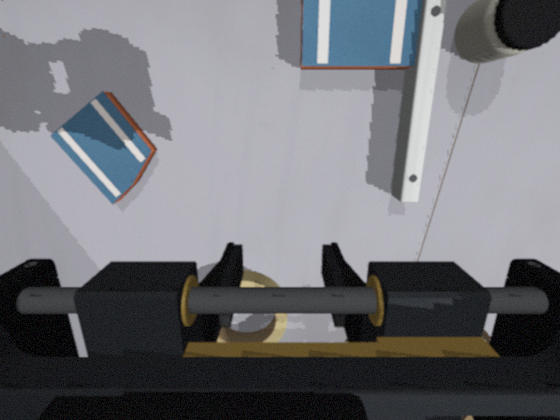

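View pics/scene10.png

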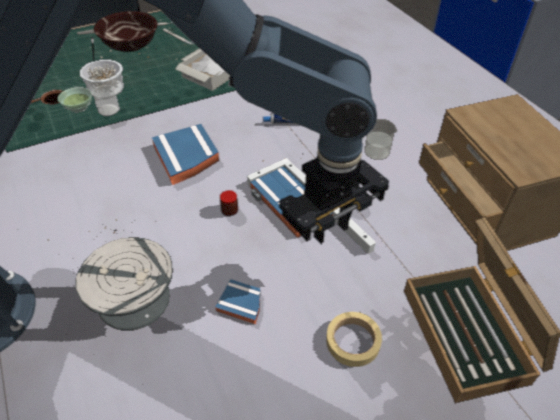

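View pics/fin_wrist.png

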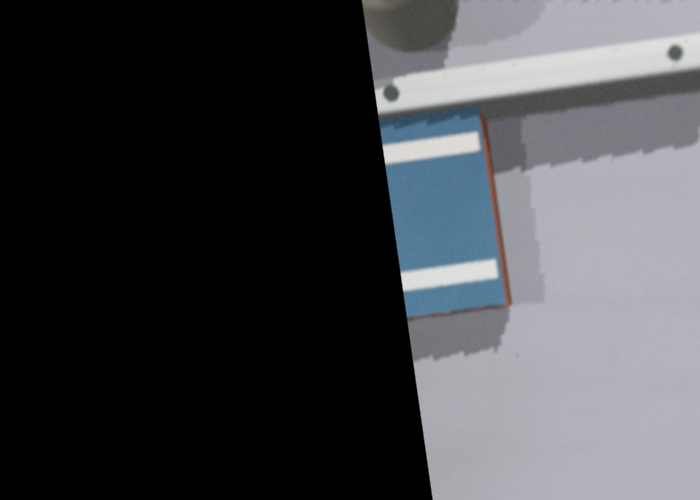

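View pics/fin_top.png

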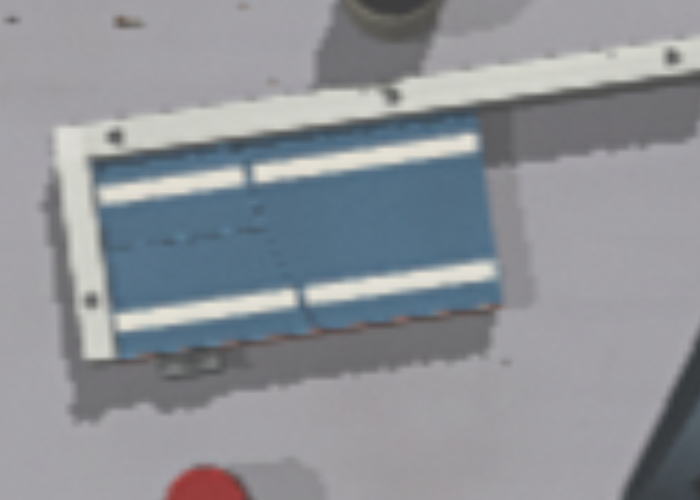

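The rectified top view shows the break closed as a hairline at (265,230)–(315,325), with the stripes in line and the tile flush to the rail.

```bash
python3 -c "
from rig import bot
print(bot.hand_in())"
```

```text
the job is handed in; nothing more can be done
None
```

I pushed the loose half flat against the long rail with both fingers. I then slid it along the rail until the break closed on the fixed half, drew the fingers clear and handed the job in at about 15.4 s.

**Contact:** The push against the rail stalled at about 9 N, and the push closing the break stalled at about 10 N.

**Alignment:** In the last top view the stripes on the two halves line up to within 0.1 mm, and their directions differ by less than 0.003 rad. The break shows only as a hairline.

**Clear of the tile:** The fingers are about 0.15 m up and more than 0.1 m from the tile, with no force on the tool.

**Jars and tape:** The lacquer jar's box in the top view matches the first picture. The pigment jar's box shifted by 1–2 pixels, though the network was only 0.5 confident in it. The arm partly hid the tape in the last top view, so I checked it by eye in the scene view, where it looks unmoved.

**Disagreements:** Positions from the scene camera differed from the top and wrist cameras by about 3 mm throughout. I relied on the wrist camera and on contact instead.

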